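# Discard the used syringe and ease the waste bin's flap shut

## Robot

A 6-joint arm with a two-finger parallel gripper is mounted at the origin on the work surface. World frame = base frame: x ahead of the robot, y to its left, z up, the work surface at z = 0. Lengths are in m, angles in rad, forces in N, time in s.
With the tool pointing down it reaches from about 0.275 to 0.85 m from the base axis. Payload 5.2 kg.
Tool frame: the origin (TCP) lies between the finger pads; the fingertips stand 8 mm ahead of it and the grasp point (between the pads) lies 11 mm behind it (finger_overhang is the distance from the TCP to the fingertips, in m); z points along the fingers, y is the direction in which the jaws open and shut (so a half turn about z gives the same grasp; the last joint's range is limited). The gripper opens to 85 mm and grips with 20 to 120 N. Pads are 22 mm wide; open, the fingers measure 114 mm over their backs; the gripper's body (76 mm by 85 mm) begins 54 mm behind the grasp point. The pads swing forward as they close: fully open they stand 13 mm farther back than shut.
Start: joints at [-0.203, 0.259, 1.535, -0, 1.348, -0.203], TCP at [0.55, 0, 0.239] pointing down, gripper open.
Joint ranges: [-3.14, 3.14], [-0.91, 2.08], [0.19, 2.58], [-1.22, 4.36], [0.22, 2.71], [-3.12, 3.12]. Speed limits (rad/s): [2.57, 2.57, 3.14, 3.14, 3.14, 3.14].

## Interface

Orientations are given as a rotation vector (axis times angle).
In Python, from station import observe, read_camera, close_job, outline_of, finger_overhang gives the robot as it stands.
- The arm moves only by the tool send_rows, never from a script. Its argument "series" is a list of rows, each an object of numbers: "tx", "ty", "tz": the shift along the world's x, y, z in mm; "rx", "ry", "rz": the turn, a rotation vector about the world's x, y, z in rad. In form: [{"tx": .., "ty": .., "tz": .., "rx": .., "ry": .., "rz": ..}, ...]. A call has exactly 10 rows; each row is the pose to reach, as a shift and turn from the pose commanded when the call began; what a row does not reach only later rows make up. A row lasts 1/8 s, in which the tool goes at most 62.5 mm and 10.7 degrees, less where a joint would pass 70% of its speed; a pose out of reach is approached as far as the arm can. A call with a gripper value outside its range is refused whole. "grip" is the opening in per cent of the stroke, from 0 (shut) to 100 (fully open), set as the call begins (left out, the last holds). The fingers move at their own pace and stop on an object; the grip force is fixed at half the most. Time passes only in rows, so rows that repeat a pose let the fingers close, or fill a call up. It gives the time, the measured TCP pose, the force and the opening at its end, in the units of the state.
- observe(): the state, without advancing time (a new reading comes with each control period).
- read_camera(name): name is "scene" or "side" or "wrist"; returns a dict with "img" (384x512x3 uint8, red, green, blue), "K" (3x3 intrinsics, pixels), "R" (3x3) and "t" (3): a world point X has camera coordinates R X + t. Camera axes: x right, y down, z forward; pixel columns grow to the right and rows downward; lengths in m; the calibration is good to about 2 mm. A picture is of the moment at which its call begins. There is no depth.
- close_job(): hands the job in, once; it reports no verdict.
Trained networks look in a picture, given as the dict that the camera call returned (one of the last four; its "shot" number tells which), for a name from the list of things; names that differ only in an ending like _2 or _b are one class to them, and where a whole thing is asked for, a point or a joint stands for the part that bears it (a point fixed in the world has none). Each returns a list of dicts, best first, with "p" (0 to 1); they miss things now and then, are a little off and sometimes report something else, mostly with a low value. They report only what shows in the picture. A call takes as long as a camera call.
- outline_of(query, picture): "pixels" (384x512 bool, what is visible of it) and "location" ([column, row] in pixels, amid what is visible of it).
The state is a dict: "t": time; "q": joint angles; "qd": joint speeds; "effort": joint torques, N m; "tcp_pos": TCP position; "eef_rot": TCP orientation; "contact_force": force on the tool from outside, world axes, zero at the start; "ft_torque": the same for the moment, N m; "finger_gap": finger opening in m.
Only numpy, scipy, OpenCV 4.12 (cv2) and the standard library are available. Lean on these libraries where they do the work, as an engineer would, in place of code of your own. Each camera call takes 0.05 s, during which the arm holds its last target. There are 200 camera calls.

## Task

Take the used syringe out of the steel tray and drop it into the open waste bin, then close the bin's flap. The flap has a bar to hold it by and a strong spring that snaps it shut once it is past its tipping point, so ease it down gently all the way instead of letting it slam, and let go. Leave the closed sample tube in the tray, and leave the bottle and the pipette where they are.

Things in the scene. Friction and masses are not known exactly. Their poses are not given: they have to be found in the camera images.
- syringe: used syringe, no needle, lying in the tray, 117 mm long, 20 to 45 g: white barrel 24 mm thick, flat 46 mm wide finger flange, dark plunger end with 23 mm thumb disc, 8 mm thick nozzle. Origin on the barrel's underside, 12 mm below its axis; own x along it: thumb disc at -65 mm, flange -45, bare barrel -43 to +35, nozzle tip +52 mm; z up. It is told from the tube by flange and nozzle.
- tube: closed sample tube, lying beside the syringe in the tray, to be left there; white, 26 mm in diameter, 105 mm long, with a square 26 mm cap and no flange. Origin on its underside under the middle of its length; own x along it towards the cap.
- tray: flat open steel tray, 190 x 270 mm, rim 22 mm high, walls 4 mm, fixed to the bench, left or right of the middle of the bench. Origin at the centre of its underside; the 270 mm side runs along its y.
- bin: grey plastic waste bin, fixed to the bench, on the other side from the tray: open-topped box 140 mm deep (own x), 200 mm wide (own y), 130 mm high, walls 4 mm. Origin at the centre of its underside, z up; its front (own -x) faces roughly to the robot, turned up to 0.3 rad. The flap is hinged along its rear (+x) top edge. A spring strut stands 15 mm off its +y side.
- flap_hinge (a point): middle of the flap's hinge axis, fixed on the bin at its rear top edge: 70 mm behind the bin's centre, 130 mm high. Its axes are the bin's; the hinge axis is its y.
- flap_bar (a point): middle of the flap's round steel bar (12 mm thick, 130 mm long, parallel to the hinge; it may turn between gripping fingers). It sits on two stubs 45 mm beyond the free edge of the white panel (206 mm wide, 6 mm thick), in its plane, 190 mm from the hinge axis and 3 mm to the outer side. Open: topmost part, 312 mm up; closed: 120 mm before the bin's centre, 133 mm up.
- flap (a joint): angle of the flap, rad: 0 = closed, level on the rim; 1.85 = fully open, leaning back, where it starts. Over-centre spring: it stays open above about 1.3; below, spring and weight pull it shut, up to about 0.5 N m (3 N at the bar) near closed; let go, it slams. Closing faster than 1.5 rad/s is slamming, except in the last 0.06 rad.
- bottle: white reagent bottle, 64 mm in diameter, 120 mm tall, standing beyond the bin and the tray; not to be moved. Origin at the centre of its underside.
- pipette: white hand pipette, about 250 mm long, lying on the bench at the robot's left; not to be moved. Origin on its underside; own x towards its grey tip.

How it is judged:
By the outcome, as a careful person would: the job done as asked, in the order asked, and still so for the second after the job is handed in, with the robot touching nothing.
It also fails if it takes over 69 s, if anything falls off the work surface, if the arm or the gripper's body presses on something with over 40 N, if the wrist force passes 120 N, or if a joint passes its speed limit or range.

## Working session

There is one attempt and no reset: what is moved stays moved. The work goes in short steps, Python scripts to look and compute and a tool call to move; the robot and the scene stay as the last step left them, time stands still between calls to the robot, and variables do not carry over. Pictures are saved under pics/ and viewed, about 8 in all and at most 12, crops included, and the job is handed in when it is done.

Besides the shell and the picture viewer there is one more tool, called in YAML: its name, and indented under it one key for each argument. send_rows: Moves the arm, as the interface text tells. Its arguments: {"type":"object","properties":{"series":{"type":"array"},"grip":{"type":"number"}},"required":["series"]}

```bash
ls; mkdir -p pics; cat > h.py <<'E'
import numpy as np, cv2
from station import *
def px(c,X):
    p=c["K"]@(c["R"]@np.asarray(X,float)+c["t"]); return p[:2]/p[2]
def ray(c,uv):
    d=c["R"].T@np.linalg.solve(c["K"],[uv[0],uv[1],1.]); return -c["R"].T@c["t"], d/np.linalg.norm(d)
def onz(c,uv,z):
    o,d=ray(c,uv); return o+d*(z-o[2])/d[2]
def tri(obs):
    A=np.zeros((3,3));b=np.zeros(3);P=[]
    for c,uv in obs:
        o,d=ray(c,uv);M=np.eye(3)-np.outer(d,d);A+=M;b+=M@o
    X=np.linalg.solve(A,b); return X,[np.round(px(c,X)-uv,1) for c,uv in obs]
def save(n,c): cv2.imwrite(f"pics/{n}.png",c["img"][:,:,::-1] if isinstance(c,dict) else c)
E
python3 - <<'E'
from h import *
import pickle
s=observe(); print({k:np.round(v,3) for k,v in s.items()})
D={}
for n in["scene","side"]:
    c=read_camera(n); D[n]=c
    for q in["syringe","tube","tray","bin","flap","flap_bar","bottle","pipette"]:
        r=outline_of(q,c)
        D[n,q]=r
        print(n,q,[(round(a["p"],2),np.round(a["location"]),int(a["pixels"].sum())) for a in r[:3]])
pickle.dump(D,open("d0.pkl","wb"))
im=np.vstack([D["scene"]["img"],D["side"]["img"]])
save("a_scene",D["scene"]);save("a_side",D["side"])
E
```

```text
pics
{'t': np.float64(0.0), 'q': array([-0.203,  0.259,  1.536,  0.   ,  1.348, -0.203]), 'qd': array([ 0.001, -0.002, -0.   ,  0.   ,  0.   , -0.001]), 'effort': array([ 0.0000e+00, -4.4603e+01, -2.9057e+01, -0.0000e+00,  1.2000e-02,
       -0.0000e+00]), 'tcp_pos': array([0.549, 0.   , 0.238]), 'eef_rot': array([-2.22e+00, -2.22e+00,  2.00e-03]), 'contact_force': array([0.867, 0.563, 0.841]), 'ft_torque': array([-0.045,  0.015,  0.01 ]), 'finger_gap': np.float64(0.086)}
scene syringe [(0.58, array([245., 173.]), 211)]
scene tube []
scene tray [(0.63, array([238., 190.]), 3239), (0.39, array([242., 171.]), 219)]
scene bin [(0.75, array([168., 282.]), 5357)]
scene flap [(0.56, array([193., 294.]), 382)]
scene flap_bar [(0.62, array([197., 289.]), 504)]
scene bottle [(0.93, array([280., 259.]), 554)]
scene pipette [(0.72, array([286., 129.]), 479)]
side syringe [(0.58, array([268., 246.]), 264)]
side tube [(0.71, array([276., 221.]), 332), (0.46, array([291., 142.]), 3372)]
side tray [(0.59, array([271., 235.]), 3889)]
side bin [(0.65, array([288., 143.]), 3257)]
side flap [(0.76, array([268., 118.]), 595)]
side flap_bar [(0.68, array([268., 114.]), 766), (0.67, array([218., 310.]), 1238)]
side bottle [(0.82, array([217., 180.]), 560)]
side pipette [(0.66, array([218., 311.]), 1164)]
```

View pics/a_scene.png

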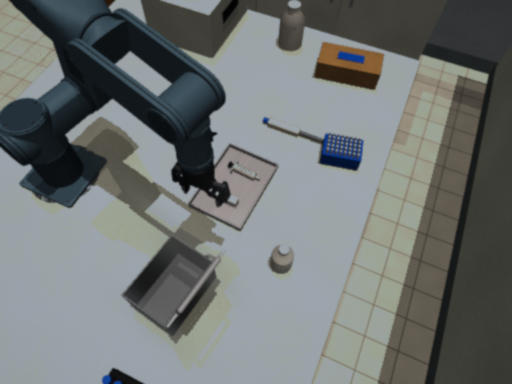

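View pics/a_side.png

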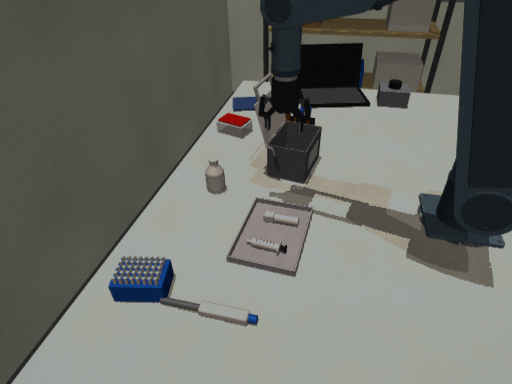

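The scene view shows the syringe at (245,172), the bin at (170,285) with the flap standing open on its right (bar about (200,290)), and the bottle at (281,259). The gripper hides the tube. In the side view the syringe is at (267,246), with its dark thumb end towards the robot, and the tube is at (280,218).

```bash
python3 - <<'E'
from h import *
import pickle
D=pickle.load(open("d0.pkl","rb"))
a,b=D["scene"],D["side"]
for q in["syringe","bottle","pipette","bin","flap","tray"]:
    print(q,*tri([(a,D["scene",q][0]["location"]),(b,D["side",q][0]["location"])]))
print("tube",onz(b,D["side","tube"][0]["location"],.015))
for n in["scene","side"]:
    m=D[n,"syringe"][0]["pixels"];p=np.argwhere(m)[:,::-1].astype(float)
    W=np.array([onz(D[n],x,.014)[:2] for x in p]);c=W.mean(0);u,s,v=np.linalg.svd(W-c);print(n,c,v[0],np.ptp((W-c)@v[0]))
c=read_camera("wrist");save("w0",c)
for q in["syringe","tube","tray","bin"]:
    print(q,[(round(x["p"],2),np.round(x["location"]),int(x["pixels"].sum())) for x in outline_of(q,c)[:2]])
s=observe();print("cam pos",-c["R"].T@c["t"],c["R"],c["K"][0,0])
E
```

```text
syringe [0.54853209 0.24771486 0.00858143] [array([-1.6, -0.3]), array([-1.9,  0.2])]
bottle [0.77590878 0.00759046 0.03642048] [array([-0.4, -0. ]), array([-0.4,  0. ])]
pipette [0.61166312 0.48006644 0.00962122] [array([0.4, 0. ]), array([ 0.6, -0. ])]
bin [ 0.55087822 -0.19494137  0.10013514] [array([5.3, 1.1]), array([ 3.8, -0.9])]
flap [ 0.63648106 -0.21237442  0.1784103 ] [array([3.3, 0.6]), array([ 2.2, -0.4])]
tray [ 0.55095895  0.18807916 -0.00801517] [array([-1.4, -0.2]), array([-1.6,  0.2])]
tube [0.54100182 0.14489251 0.015     ]
scene [0.54628041 0.2518357 ] [ 0.99636932 -0.08513622] 0.11682860430327711
side [0.54657829 0.24820275] [-0.99697893  0.07767254] 0.10278366617526676
syringe [(0.37, array([334., 309.]), 1200)]
tube [(0.71, array([232.,  49.]), 2585)]
tray [(0.93, array([247.,  67.]), 18077)]
bin [(0.71, array([257., 292.]), 14154), (0.45, array([233.,  51.]), 2546)]
cam pos [0.55046321 0.07367018 0.37454888] [[ 9.99999881e-01  1.12904463e-04 -4.74687894e-04]
 [ 2.44196063e-04 -9.58062290e-01  2.86559923e-01]
 [-4.22426676e-04 -2.86560005e-01 -9.58062203e-01]] 287.93066918729625
```

View pics/w0.png

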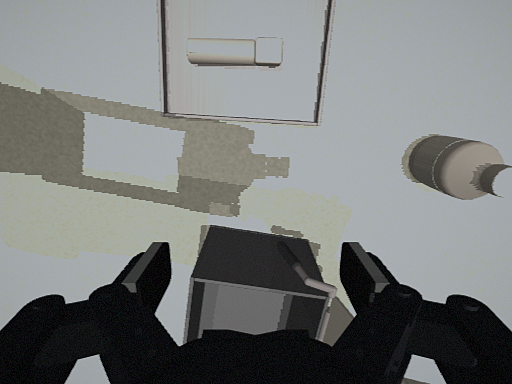

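The wrist view shows the tube with its cap at (235,50), the bin's +y wall at (257,265), the bar at (325,290) and the bottle at (460,165). Next I turn the tool and look from above the syringe.

send_rows:
  series:
    - {"ty":25,"rz":0.15}
    - {"ty":50,"rz":0.3}
    - {"ty":75,"rz":0.45}
    - {"ty":100,"rz":0.6}
    - {"ty":125,"rz":0.75}
    - {"ty":150,"rz":0.9}
    - {"ty":175,"rz":1.05}
    - {"ty":200,"rz":1.2}
    - {"ty":225,"rz":1.35}
    - {"ty":248,"rz":1.485}
  grip: 100

```text
schema error: expected keys tx, ty, tz, rx, ry, rz
```

```bash
python3 - <<'E'
from h import *
import pickle
from scipy.spatial.transform import Rotation as Ro
s=observe(); print(s["t"],s["tcp_pos"],s["eef_rot"],s["q"])
print("tool axes",Ro.from_rotvec(s["eef_rot"]).as_matrix().round(3))
D={}
for n in["wrist","scene","side"]:
    c=read_camera(n); D[n]=c
    for q in["syringe","tube","bin","flap_bar"]:
        r=outline_of(q,c); D[n,q]=r
        print(n,q,[(round(a["p"],2),np.round(a["location"]),int(a["pixels"].sum())) for a in r[:2]])
pickle.dump(D,open("d1.pkl","wb"))
S=cv2.resize(D["scene"]["img"][215:345,105:235],(520,520),interpolation=cv2.INTER_CUBIC)
save("b_wrist",D["wrist"])
T=cv2.resize(D["side"]["img"][55:185,230:360],(520,520),interpolation=cv2.INTER_CUBIC)
save("b_bin",np.hstack([S,T])[:,:,::-1].copy() if 0 else cv2.resize(np.hstack([S,T])[:,:,::-1],(800,400)))
W=None
for n in["wrist","scene","side"]:
    if not D[n,"syringe"]: continue
    p=np.argwhere(D[n,"syringe"][0]["pixels"])[:,::-1].astype(float)
    W=np.array([onz(D[n],x,.016)[:2] for x in p]);c=W.mean(0);u,ss,v=np.linalg.svd(W-c,full_matrices=False);d=v[0]*np.sign(v[0][0]);t=(W-c)@d
    print(n,c,d,np.arctan2(d[1],d[0]),"ends",c+d*t.min(),c+d*t.max())
E
```

```text
1.15 [5.49999871e-01 4.45030599e-05 2.39314861e-01] [-2.22136652e+00 -2.22148165e+00  1.65601968e-05] [-2.02764853e-01  2.58598958e-01  1.53498866e+00  4.84121341e-06
  1.34803136e+00 -2.02817753e-01]
tool axes [[-0.  1. -0.]
 [ 1.  0.  0.]
 [ 0. -0. -1.]]
wrist syringe []
wrist tube [(0.82, array([236.,  52.]), 2582)]
wrist bin [(0.75, array([258., 292.]), 14150)]
wrist flap_bar [(0.74, array([334., 314.]), 1190)]
scene syringe [(0.65, array([244., 172.]), 195)]
scene tube [(0.49, array([233., 203.]), 110)]
scene bin [(0.76, array([168., 283.]), 5188)]
scene flap_bar [(0.81, array([202., 282.]), 355)]
side syringe [(0.9, array([268., 245.]), 364)]
side tube [(0.59, array([278., 218.]), 313), (0.59, array([273., 246.]), 313)]
side bin [(0.78, array([289., 143.]), 3311)]
side flap_bar [(0.96, array([270., 118.]), 771)]
scene [0.5403354  0.25087321] [ 0.99720367 -0.07473175] -0.07480148338847836 ends [0.48971168 0.25466701] [0.59549194 0.2467397 ]
side [0.54723952 0.25021188] [ 0.99622874 -0.08676577] -0.08687500247948807 ends [0.49040441 0.25516189] [0.60770969 0.24494528]
```

View pics/b_wrist.png

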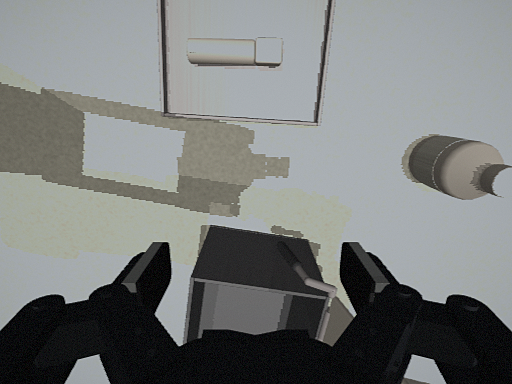

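View pics/b_bin.png

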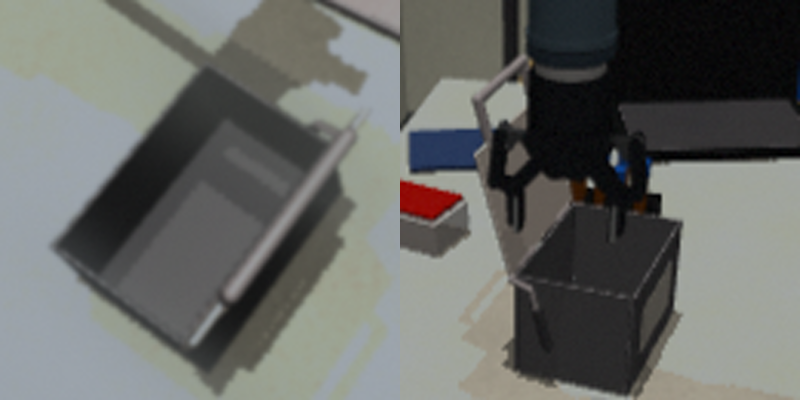

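I had left keys out of the rows, so the arm did not move and the wrist view is unchanged. In the enlarged bin crop the front rim corners are at about (172,237) and (123,295) in the scene view. In the side view they are (305,151) and (322,127), and the bar's ends there are (255,87) and (271,74).

send_rows:
  series:
    - {"tx":0,"ty":25,"tz":0,"rx":0,"ry":0,"rz":0.15}
    - {"tx":0,"ty":50,"tz":0,"rx":0,"ry":0,"rz":0.3}
    - {"tx":0,"ty":75,"tz":0,"rx":0,"ry":0,"rz":0.45}
    - {"tx":0,"ty":100,"tz":0,"rx":0,"ry":0,"rz":0.6}
    - {"tx":0,"ty":125,"tz":0,"rx":0,"ry":0,"rz":0.75}
    - {"tx":0,"ty":150,"tz":0,"rx":0,"ry":0,"rz":0.9}
    - {"tx":0,"ty":175,"tz":0,"rx":0,"ry":0,"rz":1.05}
    - {"tx":0,"ty":200,"tz":0,"rx":0,"ry":0,"rz":1.2}
    - {"tx":0,"ty":225,"tz":0,"rx":0,"ry":0,"rz":1.35}
    - {"tx":0,"ty":248,"tz":0,"rx":0,"ry":0,"rz":1.485}
  grip: 100

```text
t: 3.15
tcp_pos: [0.5499, 0.2489, 0.2393]
eef_rot: [0.127, 3.139, -0.0]
contact_force: [0.1, -0.7, -0.1]
finger_gap: 0.0854
```

```bash
python3 - <<'E'
from h import *
import pickle
from scipy.optimize import least_squares
D=pickle.load(open("d1.pkl","rb"))
def bp(x,y,yaw,l):
    c,s=np.cos(yaw),np.sin(yaw); return np.array([x+c*l[0]-s*l[1],y+s*l[0]+c*l[1],l[2]])
def bar(a,v): # bin-local
    return [.07-.19*np.cos(a)+.003*np.sin(a),v,.13+.19*np.sin(a)+.003*np.cos(a)]
O=[("scene",[-.07,.1,.13],(172.3,236.8)),("scene",[-.07,-.1,.13],(122.9,294.6)),("side",[-.07,.1,.13],(305.4,151.5)),("side",[.07,.1,.13],(267.4,147)),("side",[-.07,-.1,.13],(321.6,127.1)),
("side",bar(1.85,.065),(255.3,87.5)),("side",bar(1.85,-.065),(271.3,74.5)),("scene",bar(1.85,-.065),(179.1,310.9)),("scene",bar(1.85,.065),(219.4,255.6))]
f=lambda p:np.concatenate([px(D[n],bp(*p,l))-uv for n,l,uv in O])
r=least_squares(f,[.55,-.2,0],loss="soft_l1");print(r.x,r.fun.reshape(-1,2).round(1).tolist())
print("hinge",bp(*r.x,[.07,0,.13]),"bar",bp(*r.x,bar(1.85,0)))
print("barmid tri",tri([(D["side"],(263.3,81)),(D["scene"],(199.2,283.2))]))
s=observe(); print(s["t"],s["tcp_pos"],s["eef_rot"],s["q"].round(2))
c=read_camera("wrist");D={"wrist":c,"scene":read_camera("scene")}
save("c_wrist",c);pickle.dump(D,open("d2.pkl","wb"))
for n in D:
  for q in["syringe","tube"]:
    for k in outline_of(q,D[n])[:2]:
        p=np.argwhere(k["pixels"])[:,::-1].astype(float)
        W=np.array([onz(D[n],x,.016)[:2] for x in p]);m=W.mean(0);v=np.linalg.svd(W-m,full_matrices=False)[2];d=v[0]*np.sign(v[0][0]);t=(W-m)@d
        print(n,q,round(k["p"],2),m,np.arctan2(d[1],d[0]),"ends",m+d*t.min(),m+d*t.max(),k["location"])
E
```

```text
[ 0.54008609 -0.19450666 -0.16769545] [[-0.3, -3.0], [-2.0, -0.2], [0.3, 0.5], [-0.9, -2.7], [-0.0, -0.7], [-0.5, -0.3], [-1.7, -0.1], [0.9, -0.9], [-1.1, 3.5]]
hinge [ 0.60910413 -0.2061904   0.13      ] bar [ 0.66357511 -0.21541154  0.31181552]
barmid tri (array([ 0.66107999, -0.21482611,  0.31058087]), [array([-0.2,  0. ]), array([-0.3, -0. ])])
3.15 [0.54993285 0.248916   0.23927047] [ 1.27105207e-01  3.13901178e+00 -8.12570716e-05] [ 0.24  0.36  1.4  -0.    1.39 -1.25]
wrist syringe 0.72 [0.54306398 0.2508477 ] -0.07658601963197248 ends [0.49206682 0.25476103] [0.60856608 0.24582133] [256.6, 160.1]
wrist syringe 0.71 [ 0.59516038 -0.0923493 ] -0.26521171731568355 ends [ 0.55312595 -0.08093233] [ 0.62362186 -0.10007972] [1.4, 224.5]
wrist tube 0.85 [0.52840358 0.13276314] -0.026694711880024823 ends [0.4748641 0.1341927] [0.58326642 0.13129824] [158.2, 156.9]
scene syringe 0.75 [0.53834123 0.25081636] -0.06936968414908616 ends [0.48767036 0.25433703] [0.59548924 0.24684565] [240.4, 172.6]
scene syringe 0.62 [0.52951191 0.13342332] -0.045079340199194656 ends [0.47431524 0.13591323] [0.58060604 0.13111847] [222.7, 195.0]
scene tube 0.65 [0.53172917 0.13309545] -0.042052806407008106 ends [0.47530634 0.13546959] [0.58172588 0.13099171] [223.3, 198.3]
```

View pics/c_wrist.png

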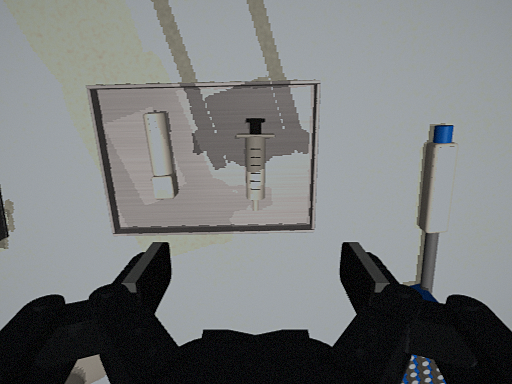

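In the wrist view the syringe lies at (256,165), with the thumb disc at the top (255,122) and the nozzle at (254,208). The tube is at (160,155). The gripper is aligned with the barrel, so I go down.

send_rows:
  series:
    - {"tx":1,"ty":0,"tz":-30,"rx":0,"ry":0,"rz":0}
    - {"tx":2,"ty":1,"tz":-65,"rx":0,"ry":0,"rz":0}
    - {"tx":3,"ty":1,"tz":-100,"rx":0,"ry":0,"rz":0}
    - {"tx":3,"ty":1,"tz":-135,"rx":0,"ry":0,"rz":0}
    - {"tx":3,"ty":1,"tz":-165,"rx":0,"ry":0,"rz":0}
    - {"tx":3,"ty":1,"tz":-190,"rx":0,"ry":0,"rz":0}
    - {"tx":3,"ty":1,"tz":-207,"rx":0,"ry":0,"rz":0}
    - {"tx":3,"ty":1,"tz":-217,"rx":0,"ry":0,"rz":0}
    - {"tx":3,"ty":1,"tz":-225,"rx":0,"ry":0,"rz":0}
    - {"tx":3,"ty":1,"tz":-225,"rx":0,"ry":0,"rz":0}
  grip: 100

```text
t: 4.7
tcp_pos: [0.553, 0.249, 0.0143]
eef_rot: [-0.135, -3.139, 0.0]
contact_force: [0.9, -0.9, 0.1]
finger_gap: 0.0853
```

send_rows:
  series:
    - {"tx":0,"ty":0,"tz":0,"rx":0,"ry":0,"rz":0}
    - {"tx":0,"ty":0,"tz":0,"rx":0,"ry":0,"rz":0}
    - {"tx":0,"ty":0,"tz":0,"rx":0,"ry":0,"rz":0}
    - {"tx":0,"ty":0,"tz":0,"rx":0,"ry":0,"rz":0}
    - {"tx":0,"ty":0,"tz":0,"rx":0,"ry":0,"rz":0}
    - {"tx":0,"ty":0,"tz":0,"rx":0,"ry":0,"rz":0}
    - {"tx":0,"ty":0,"tz":0,"rx":0,"ry":0,"rz":0}
    - {"tx":0,"ty":0,"tz":0,"rx":0,"ry":0,"rz":0}
    - {"tx":0,"ty":0,"tz":0,"rx":0,"ry":0,"rz":0}
    - {"tx":0,"ty":0,"tz":0,"rx":0,"ry":0,"rz":0}
  grip: 10

```text
t: 5.95
tcp_pos: [0.5534, 0.2491, 0.0149]
eef_rot: [0.135, 3.138, 0.0]
contact_force: [-0.5, -0.6, 5.4]
finger_gap: 0.0217
```

send_rows:
  series:
    - {"tx":0,"ty":0,"tz":3,"rx":0,"ry":0,"rz":0}
    - {"tx":0,"ty":0,"tz":10,"rx":0,"ry":0,"rz":0}
    - {"tx":0,"ty":0,"tz":25,"rx":0,"ry":0,"rz":0}
    - {"tx":0,"ty":0,"tz":50,"rx":0,"ry":0,"rz":0}
    - {"tx":0,"ty":0,"tz":80,"rx":0,"ry":0,"rz":0}
    - {"tx":0,"ty":0,"tz":110,"rx":0,"ry":0,"rz":0}
    - {"tx":0,"ty":0,"tz":140,"rx":0,"ry":0,"rz":0}
    - {"tx":0,"ty":0,"tz":170,"rx":0,"ry":0,"rz":0}
    - {"tx":0,"ty":0,"tz":200,"rx":0,"ry":0,"rz":0}
    - {"tx":0,"ty":0,"tz":225,"rx":0,"ry":0,"rz":0}
  grip: 10

```text
t: 7.2
tcp_pos: [0.5531, 0.2491, 0.2418]
eef_rot: [0.135, 3.137, 0.001]
contact_force: [-0.4, -0.3, -0.7]
finger_gap: 0.0216
```

```bash
python3 - <<'E'
from h import *
s=observe();print(s["t"],s["finger_gap"],s["tcp_pos"])
w=read_camera("wrist");c=read_camera("side")
u=px(c,s["tcp_pos"]);x,y=int(u[0]),int(u[1]);x0=max(0,x-80);y0=max(0,y-80)
C=cv2.resize(c["img"][y0:y0+160,x0:x0+160],(384,384),interpolation=cv2.INTER_CUBIC)
A=np.hstack([w["img"][:,60:452],C])[:,:,::-1];save("d",A)
E
```

```text
7.2 0.02164416891533452 [0.55306017 0.24906555 0.24183201]
```

View pics/d.png

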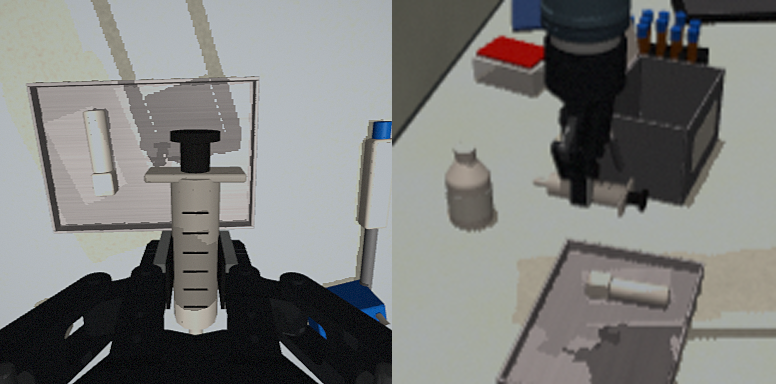

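The syringe is held by its barrel, with the flange and thumb end visible in the left half of the picture, and the tube is still in the tray. I carry it to the bin.

send_rows:
  series:
    - {"tx":0,"ty":-30,"tz":10,"rx":0,"ry":0,"rz":-0.1}
    - {"tx":-2,"ty":-70,"tz":20,"rx":0,"ry":0,"rz":-0.26}
    - {"tx":-5,"ty":-115,"tz":20,"rx":0,"ry":0,"rz":-0.43}
    - {"tx":-8,"ty":-160,"tz":20,"rx":0,"ry":0,"rz":-0.6}
    - {"tx":-10,"ty":-210,"tz":20,"rx":0,"ry":0,"rz":-0.78}
    - {"tx":-13,"ty":-260,"tz":20,"rx":0,"ry":0,"rz":-0.96}
    - {"tx":-16,"ty":-310,"tz":20,"rx":0,"ry":0,"rz":-1.14}
    - {"tx":-19,"ty":-360,"tz":20,"rx":0,"ry":0,"rz":-1.32}
    - {"tx":-21,"ty":-405,"tz":20,"rx":0,"ry":0,"rz":-1.49}
    - {"tx":-23,"ty":-442,"tz":15,"rx":0,"ry":0,"rz":-1.653}
  grip: 10

```text
t: 8.55
tcp_pos: [0.5294, -0.1947, 0.2537]
eef_rot: [-2.406, -2.019, 0.0]
contact_force: [0.3, 0.9, 0.3]
finger_gap: 0.0223
```

```bash
python3 - <<'E'
from h import *
import pickle
s=observe();print(s["t"],s["finger_gap"],s["tcp_pos"],s["eef_rot"])
w=read_camera("wrist");c=read_camera("side")
pickle.dump(dict(w=w,c=c),open("d3.pkl","wb"))
C=cv2.resize(c["img"][50:210,210:370],(384,384),interpolation=cv2.INTER_CUBIC)
save("e",np.hstack([w["img"][:,60:452],C])[:,:,::-1])
E
```

```text
8.55 0.022254460724950603 [ 0.52942905 -0.19471829  0.25373183] [-2.40628456e+00 -2.01930566e+00  2.91309348e-04]
```

View pics/e.png

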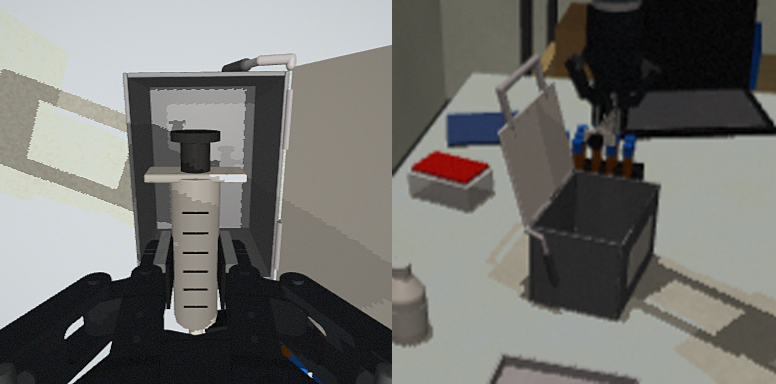

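The bin interior is around the held syringe: the wrist view shows the rim's front and rear +y corners at (185,73) and (347,72) in full-image pixels. It is aligned with the bin's long side, so I lower it and let go.

send_rows:
  series:
    - {"tx":0,"ty":0,"tz":-20,"rx":0,"ry":0,"rz":0}
    - {"tx":0,"ty":0,"tz":-45,"rx":0,"ry":0,"rz":0}
    - {"tx":0,"ty":0,"tz":-70,"rx":0,"ry":0,"rz":0}
    - {"tx":0,"ty":0,"tz":-95,"rx":0,"ry":0,"rz":0}
    - {"tx":0,"ty":0,"tz":-120,"rx":0,"ry":0,"rz":0}
    - {"tx":0,"ty":0,"tz":-140,"rx":0,"ry":0,"rz":0}
    - {"tx":0,"ty":0,"tz":-155,"rx":0,"ry":0,"rz":0}
    - {"tx":0,"ty":0,"tz":-165,"rx":0,"ry":0,"rz":0}
    - {"tx":0,"ty":0,"tz":-170,"rx":0,"ry":0,"rz":0}
    - {"tx":0,"ty":0,"tz":-170,"rx":0,"ry":0,"rz":0}
  grip: 10

```text
t: 9.9
tcp_pos: [0.5301, -0.193, 0.0844]
eef_rot: [2.4, 2.027, 0.0]
contact_force: [-0.1, -0.2, 0.3]
finger_gap: 0.0222
```

send_rows:
  series:
    - {"tx":0,"ty":0,"tz":0,"rx":0,"ry":0,"rz":0}
    - {"tx":0,"ty":0,"tz":0,"rx":0,"ry":0,"rz":0}
    - {"tx":0,"ty":0,"tz":0,"rx":0,"ry":0,"rz":0}
    - {"tx":0,"ty":0,"tz":0,"rx":0,"ry":0,"rz":0}
    - {"tx":0,"ty":0,"tz":20,"rx":0,"ry":0,"rz":0}
    - {"tx":0,"ty":0,"tz":60,"rx":0,"ry":0,"rz":0}
    - {"tx":0,"ty":0,"tz":110,"rx":0,"ry":0,"rz":0}
    - {"tx":0,"ty":0,"tz":165,"rx":0,"ry":0,"rz":0}
    - {"tx":0,"ty":0,"tz":220,"rx":0,"ry":0,"rz":0}
    - {"tx":0,"ty":0,"tz":270,"rx":0,"ry":0,"rz":0}
  grip: 55

```text
t: 11.15
tcp_pos: [0.5299, -0.1929, 0.3567]
eef_rot: [2.399, 2.026, 0.001]
contact_force: [0.8, -0.7, -1.0]
finger_gap: 0.0469
```

```bash
cat > fit.py <<'E'
from h import *
from scipy.optimize import least_squares
def bp(x,y,yaw,l):
    c,s=np.cos(yaw),np.sin(yaw); return np.array([x+c*l[0]-s*l[1],y+s*l[0]+c*l[1],l[2]])
def bar(a,v): return [.07-.19*np.cos(a)+.003*np.sin(a),v,.13+.19*np.sin(a)+.003*np.cos(a)]
E
python3 - <<'E'
from fit import *
import pickle
s=observe();print(s["t"],s["finger_gap"],s["tcp_pos"],s["contact_force"])
w=read_camera("wrist");c=read_camera("side")
print([(round(x["p"],2),x["location"],int(x["pixels"].sum())) for x in outline_of("syringe",w)])
fb=outline_of("flap_bar",w);print([(round(x["p"],2),x["location"],int(x["pixels"].sum())) for x in fb])
D=pickle.load(open("d1.pkl","rb"));D["w3"]=pickle.load(open("d3.pkl","rb"))["w"]
O=[("scene",[-.07,.1,.13],(172.3,236.8)),("scene",[-.07,-.1,.13],(122.9,294.6)),("side",[-.07,.1,.13],(305.4,151.5)),("side",[.07,.1,.13],(267.4,147)),("side",[-.07,-.1,.13],(321.6,127.1)),
("side",bar(1.85,.065),(255.3,87.5)),("side",bar(1.85,-.065),(271.3,74.5)),("scene",bar(1.85,-.065),(179.1,310.9)),
("w3",[-.07,.1,.13],(185,73)),("w3",[.07,.1,.13],(347,72))]
for sub in(O,O[-2:]):
    f=lambda p:np.concatenate([px(D[n],bp(*p,l))-uv for n,l,uv in sub])
    r=least_squares(f,[.55,-.2,0],loss="soft_l1");print(r.x,r.fun.reshape(-1,2).round(1).tolist())
    print("hinge",bp(*r.x,[.07,0,.13]),"bar",bp(*r.x,bar(1.85,0)))
C=cv2.resize(c["img"][50:210,210:370],(384,384),interpolation=cv2.INTER_CUBIC)
save("f",np.hstack([w["img"][:,60:452],C])[:,:,::-1]);pickle.dump(dict(w=w,c=c),open("d4.pkl","wb"))
E
```

```text
11.15 0.04686981780835308 [ 0.5298668  -0.19288544  0.35666253] [ 0.82559201 -0.74474781 -0.95377912]
[(0.77, [256.3, 148.9], 833)]
[(0.91, [382.0, 170.3], 24452)]
[ 0.53977988 -0.19577547 -0.1709061 ] [[-0.5, -2.7], [-2.5, 0.0], [0.3, 0.4], [-0.8, -2.9], [0.2, -0.8], [-0.3, -0.5], [-1.5, -0.2], [0.3, -0.3], [-1.9, -0.1], [3.8, 0.3]]
hinge [ 0.60876006 -0.20768074  0.13      ] bar [ 0.66320116 -0.21707672  0.31181552]
[ 0.53916813 -0.19565721 -0.16896023] [[-2.9, 0.1], [2.8, 0.1]]
hinge [ 0.60817134 -0.20742824  0.13      ] bar [ 0.66263062 -0.21671826  0.31181552]
```

View pics/f.png

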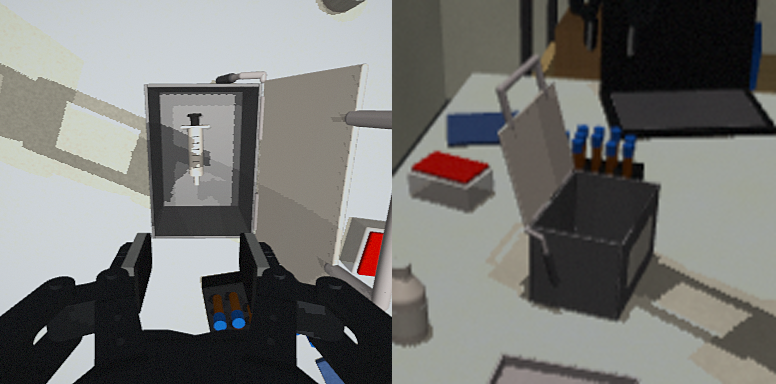

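The syringe lies on the bin floor at about (255,150) in the wrist view, clear of the walls. The flap is still open with its bar out on the right. Next I go above the bar.

send_rows:
  series:
    - {"tx":5,"ty":0,"tz":13,"rx":0,"ry":0,"rz":0}
    - {"tx":25,"ty":-4,"tz":18,"rx":0,"ry":0,"rz":0}
    - {"tx":50,"ty":-9,"tz":18,"rx":0,"ry":0,"rz":0}
    - {"tx":75,"ty":-14,"tz":18,"rx":0,"ry":0,"rz":0}
    - {"tx":95,"ty":-18,"tz":18,"rx":0,"ry":0,"rz":0}
    - {"tx":113,"ty":-21,"tz":18,"rx":0,"ry":0,"rz":0}
    - {"tx":125,"ty":-23,"tz":18,"rx":0,"ry":0,"rz":0}
    - {"tx":133,"ty":-24,"tz":18,"rx":0,"ry":0,"rz":0}
    - {"tx":133,"ty":-24,"tz":18,"rx":0,"ry":0,"rz":0}
    - {"tx":133,"ty":-24,"tz":18,"rx":0,"ry":0,"rz":0}
  grip: 55

```text
t: 12.6
tcp_pos: [0.6626, -0.2169, 0.372]
eef_rot: [-2.399, -2.027, 0.001]
contact_force: [-0.1, -0.8, 0.6]
finger_gap: 0.0468
```

```bash
python3 - <<'E'
from fit import *
import pickle
s=observe();print(s["t"],s["finger_gap"],s["tcp_pos"],s["eef_rot"])
w=read_camera("wrist");c=read_camera("side")
p=(.5397,-.1957,-.170)
im=w["img"][:,:,::-1].copy();sd=c["img"][:,:,::-1].copy()
for v in(-.065,0,.065):
    u=px(w,bp(*p,bar(1.85,v)));print(v,u);cv2.circle(im,tuple(int(k) for k in u.round()),2,(0,0,255),-1)
    u=px(c,bp(*p,bar(1.85,v)));cv2.circle(sd,tuple(int(k) for k in u.round()),1,(0,0,255),-1)
C=cv2.resize(sd[50:178,220:348],(384,384),interpolation=cv2.INTER_CUBIC)
save("g",np.hstack([im[:,60:452],C]));pickle.dump(dict(w=w,c=c),open("d5.pkl","wb"))
E
```

```text
12.6 0.04679214999553563 [ 0.66261021 -0.21688213  0.37195464] [-2.39942802e+00 -2.02665432e+00  6.84770447e-04]
-0.065 [255.29634299 290.03685323]
0 [255.50167972 212.66820413]
0.065 [255.74733358 120.1084985 ]
```

View pics/g.png

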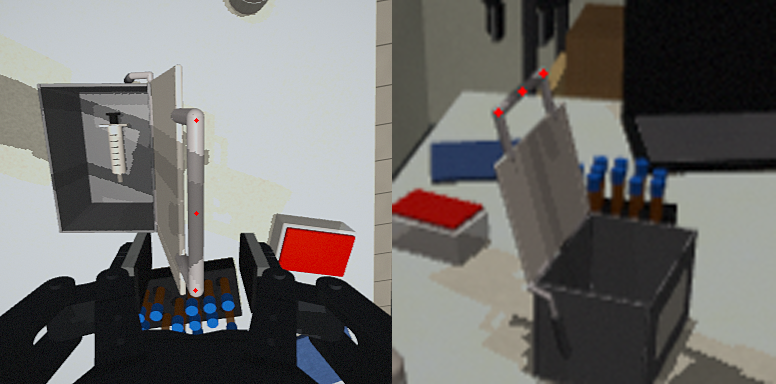

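The predicted bar points (red) lie on the bar in both views: (255,120) to (255,290) in the wrist view, centred between the fingers, and on both bar corners in the side view. I go down and grip.

send_rows:
  series:
    - {"tx":0,"ty":0,"tz":-10,"rx":0,"ry":0,"rz":0}
    - {"tx":0,"ty":0,"tz":-25,"rx":0,"ry":0,"rz":0}
    - {"tx":0,"ty":0,"tz":-40,"rx":0,"ry":0,"rz":0}
    - {"tx":0,"ty":0,"tz":-52,"rx":0,"ry":0,"rz":0}
    - {"tx":0,"ty":0,"tz":-62,"rx":0,"ry":0,"rz":0}
    - {"tx":0,"ty":0,"tz":-68,"rx":0,"ry":0,"rz":0}
    - {"tx":0,"ty":0,"tz":-71,"rx":0,"ry":0,"rz":0}
    - {"tx":0,"ty":0,"tz":-71,"rx":0,"ry":0,"rz":0}
    - {"tx":0,"ty":0,"tz":-71,"rx":0,"ry":0,"rz":0}
    - {"tx":0,"ty":0,"tz":-71,"rx":0,"ry":0,"rz":0}
  grip: 55

```text
t: 13.95
tcp_pos: [0.6631, -0.2171, 0.3018]
eef_rot: [2.399, 2.027, 0.0]
contact_force: [-0.6, -1.0, 0.1]
finger_gap: 0.0468
```

send_rows:
  series:
    - {"tx":0,"ty":0,"tz":0,"rx":0,"ry":0,"rz":0}
    - {"tx":0,"ty":0,"tz":0,"rx":0,"ry":0,"rz":0}
    - {"tx":0,"ty":0,"tz":0,"rx":0,"ry":0,"rz":0}
    - {"tx":0,"ty":0,"tz":0,"rx":0,"ry":0,"rz":0}
    - {"tx":0,"ty":0,"tz":0,"rx":0,"ry":0,"rz":0}
    - {"tx":0,"ty":0,"tz":0,"rx":0,"ry":0,"rz":0}
    - {"tx":0,"ty":0,"tz":0,"rx":0,"ry":0,"rz":0}
    - {"tx":0,"ty":0,"tz":0,"rx":0,"ry":0,"rz":0}
    - {"tx":0,"ty":0,"tz":0,"rx":0,"ry":0,"rz":0}
    - {"tx":0,"ty":0,"tz":0,"rx":0,"ry":0,"rz":0}
  grip: 0

```text
t: 15.2
tcp_pos: [0.6628, -0.217, 0.3015]
eef_rot: [-2.4, -2.027, 0.0]
contact_force: [-5.5, 0.2, 4.7]
finger_gap: 0.01
```

```bash
python3 - <<'E'
from fit import *
p=(.5397,-.1957,-.170)
print(observe()["tcp_pos"],observe()["q"].round(2))
B=[bp(*p,bar(a,0))*1000 for a in np.linspace(1.85,0,51)]
for k in range(5):
    print(k,[(B[10*k+i]-B[10*k]).round(1).tolist() for i in range(1,11)])
E
```

```text
[ 0.66278296 -0.21699358  0.301539  ] [-0.48  0.51  1.02 -0.    1.62 -0.31]
0 [[-6.7, 1.1, 1.9], [-13.4, 2.3, 3.6], [-20.2, 3.5, 5.0], [-27.0, 4.6, 6.2], [-33.9, 5.8, 7.1], [-40.8, 7.0, 7.7], [-47.7, 8.2, 8.1], [-54.6, 9.4, 8.2], [-61.6, 10.6, 8.1], [-68.5, 11.8, 7.7]]
1 [[-6.9, 1.2, -0.7], [-13.8, 2.4, -1.6], [-20.6, 3.5, -2.7], [-27.4, 4.7, -4.2], [-34.1, 5.9, -5.9], [-40.8, 7.0, -7.8], [-47.4, 8.1, -10.0], [-53.9, 9.2, -12.4], [-60.3, 10.3, -15.1], [-66.6, 11.4, -18.0]]
2 [[-6.2, 1.1, -3.1], [-12.3, 2.1, -6.5], [-18.2, 3.1, -10.1], [-24.0, 4.1, -13.9], [-29.7, 5.1, -18.0], [-35.2, 6.0, -22.2], [-40.6, 7.0, -26.7], [-45.8, 7.9, -31.3], [-50.8, 8.7, -36.2], [-55.7, 9.6, -41.2]]
3 [[-4.7, 0.8, -5.2], [-9.1, 1.6, -10.6], [-13.4, 2.3, -16.1], [-17.5, 3.0, -21.8], [-21.3, 3.7, -27.7], [-24.9, 4.3, -33.6], [-28.4, 4.9, -39.8], [-31.5, 5.4, -46.0], [-34.5, 5.9, -52.4], [-37.2, 6.4, -58.8]]
4 [[-2.5, 0.4, -6.6], [-4.7, 0.8, -13.2], [-6.7, 1.2, -19.9], [-8.5, 1.5, -26.7], [-10.0, 1.7, -33.6], [-11.3, 1.9, -40.5], [-12.3, 2.1, -47.5], [-13.0, 2.2, -54.5], [-13.5, 2.3, -61.5], [-13.7, 2.4, -68.5]]
```

send_rows:
  series:
    - {"tx":-6.7,"ty":1.1,"tz":1.9,"rx":0,"ry":0,"rz":0}
    - {"tx":-13.4,"ty":2.3,"tz":3.6,"rx":0,"ry":0,"rz":0}
    - {"tx":-20.2,"ty":3.5,"tz":5.0,"rx":0,"ry":0,"rz":0}
    - {"tx":-27,"ty":4.6,"tz":6.2,"rx":0,"ry":0,"rz":0}
    - {"tx":-33.9,"ty":5.8,"tz":7.1,"rx":0,"ry":0,"rz":0}
    - {"tx":-40.8,"ty":7,"tz":7.7,"rx":0,"ry":0,"rz":0}
    - {"tx":-47.7,"ty":8.2,"tz":8.1,"rx":0,"ry":0,"rz":0}
    - {"tx":-54.6,"ty":9.4,"tz":8.2,"rx":0,"ry":0,"rz":0}
    - {"tx":-61.6,"ty":10.6,"tz":8.1,"rx":0,"ry":0,"rz":0}
    - {"tx":-68.5,"ty":11.8,"tz":7.7,"rx":0,"ry":0,"rz":0}
  grip: 0

```text
t: 16.45
tcp_pos: [0.5938, -0.2056, 0.31]
eef_rot: [2.399, 2.026, -0.001]
contact_force: [2.0, -2.4, 7.1]
finger_gap: 0.0094
```

send_rows:
  series:
    - {"tx":-6.9,"ty":1.2,"tz":-0.7,"rx":0,"ry":0,"rz":0}
    - {"tx":-13.8,"ty":2.4,"tz":-1.6,"rx":0,"ry":0,"rz":0}
    - {"tx":-20.6,"ty":3.5,"tz":-2.7,"rx":0,"ry":0,"rz":0}
    - {"tx":-27.4,"ty":4.7,"tz":-4.2,"rx":0,"ry":0,"rz":0}
    - {"tx":-34.1,"ty":5.9,"tz":-5.9,"rx":0,"ry":0,"rz":0}
    - {"tx":-40.8,"ty":7,"tz":-7.8,"rx":0,"ry":0,"rz":0}
    - {"tx":-47.4,"ty":8.1,"tz":-10,"rx":0,"ry":0,"rz":0}
    - {"tx":-53.9,"ty":9.2,"tz":-12.4,"rx":0,"ry":0,"rz":0}
    - {"tx":-60.3,"ty":10.3,"tz":-15.1,"rx":0,"ry":0,"rz":0}
    - {"tx":-66.6,"ty":11.4,"tz":-18,"rx":0,"ry":0,"rz":0}
  grip: 0

```text
t: 17.7
tcp_pos: [0.5272, -0.1944, 0.2912]
eef_rot: [2.4, 2.026, -0.002]
contact_force: [-0.4, -5.0, 4.4]
finger_gap: 0.01
```

```bash
python3 - <<'E'
from h import *
s=observe();print(s["contact_force"],s["ft_torque"],s["finger_gap"])
w=read_camera("wrist");c=read_camera("side")
C=cv2.resize(c["img"][50:178,240:368],(384,384),interpolation=cv2.INTER_CUBIC)
save("i",np.hstack([w["img"][:,60:452],C])[:,:,::-1])
E
```

```text
[-0.41290825 -4.96986995  4.35530761] [-0.91667034 -0.55672984  0.01172895] 0.009957993993413796
```

View pics/i.png

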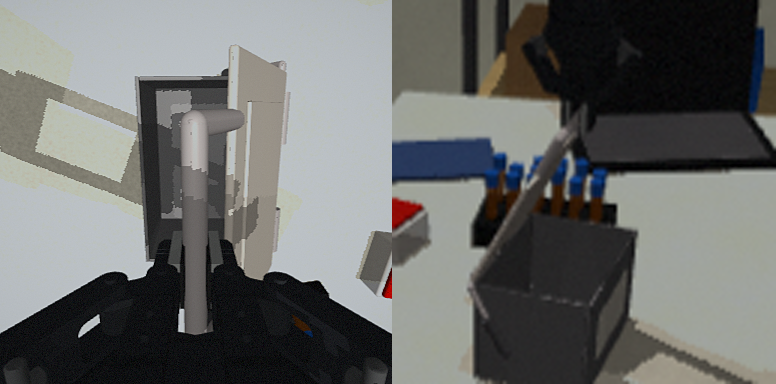

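The bar is held between the pads at (255,250) in the wrist view. The side view shows the flap about halfway down, and the forces are small. I carry on along the arc.

send_rows:
  series:
    - {"tx":-6.2,"ty":1.1,"tz":-3.1,"rx":0,"ry":0,"rz":0}
    - {"tx":-12.3,"ty":2.1,"tz":-6.5,"rx":0,"ry":0,"rz":0}
    - {"tx":-18.2,"ty":3.1,"tz":-10.1,"rx":0,"ry":0,"rz":0}
    - {"tx":-24,"ty":4.1,"tz":-13.9,"rx":0,"ry":0,"rz":0}
    - {"tx":-29.7,"ty":5.1,"tz":-18,"rx":0,"ry":0,"rz":0}
    - {"tx":-35.2,"ty":6,"tz":-22.2,"rx":0,"ry":0,"rz":0}
    - {"tx":-40.6,"ty":7,"tz":-26.7,"rx":0,"ry":0,"rz":0}
    - {"tx":-45.8,"ty":7.9,"tz":-31.3,"rx":0,"ry":0,"rz":0}
    - {"tx":-50.8,"ty":8.7,"tz":-36.2,"rx":0,"ry":0,"rz":0}
    - {"tx":-55.7,"ty":9.6,"tz":-41.2,"rx":0,"ry":0,"rz":0}
  grip: 0

```text
t: 19.05
tcp_pos: [0.4708, -0.1849, 0.2491]
eef_rot: [-2.4, -2.026, 0.004]
contact_force: [-0.7, -7.0, -0.1]
finger_gap: 0.0098
```

send_rows:
  series:
    - {"tx":-4.7,"ty":0.8,"tz":-5.2,"rx":0,"ry":0,"rz":0}
    - {"tx":-9.1,"ty":1.6,"tz":-10.6,"rx":0,"ry":0,"rz":0}
    - {"tx":-13.4,"ty":2.3,"tz":-16.1,"rx":0,"ry":0,"rz":0}
    - {"tx":-17.5,"ty":3,"tz":-21.8,"rx":0,"ry":0,"rz":0}
    - {"tx":-21.3,"ty":3.7,"tz":-27.7,"rx":0,"ry":0,"rz":0}
    - {"tx":-24.9,"ty":4.3,"tz":-33.6,"rx":0,"ry":0,"rz":0}
    - {"tx":-28.4,"ty":4.9,"tz":-39.8,"rx":0,"ry":0,"rz":0}
    - {"tx":-31.5,"ty":5.4,"tz":-46,"rx":0,"ry":0,"rz":0}
    - {"tx":-34.5,"ty":5.9,"tz":-52.4,"rx":0,"ry":0,"rz":0}
    - {"tx":-37.2,"ty":6.4,"tz":-58.8,"rx":0,"ry":0,"rz":0}
  grip: 0

```text
t: 20.3
tcp_pos: [0.4337, -0.1785, 0.1901]
eef_rot: [-2.4, -2.027, 0.004]
contact_force: [-0.4, -8.0, -1.6]
finger_gap: 0.0101
```

send_rows:
  series:
    - {"tx":-2.5,"ty":0.4,"tz":-6.6,"rx":0,"ry":0,"rz":0}
    - {"tx":-4.7,"ty":0.8,"tz":-13.2,"rx":0,"ry":0,"rz":0}
    - {"tx":-6.7,"ty":1.2,"tz":-19.9,"rx":0,"ry":0,"rz":0}
    - {"tx":-8.5,"ty":1.5,"tz":-26.7,"rx":0,"ry":0,"rz":0}
    - {"tx":-10,"ty":1.7,"tz":-33.6,"rx":0,"ry":0,"rz":0}
    - {"tx":-11.3,"ty":1.9,"tz":-40.5,"rx":0,"ry":0,"rz":0}
    - {"tx":-12.3,"ty":2.1,"tz":-47.5,"rx":0,"ry":0,"rz":0}
    - {"tx":-13,"ty":2.2,"tz":-54.5,"rx":0,"ry":0,"rz":0}
    - {"tx":-13.5,"ty":2.3,"tz":-60,"rx":0,"ry":0,"rz":0}
    - {"tx":-13.7,"ty":2.4,"tz":-65,"rx":0,"ry":0,"rz":0}
  grip: 0

```text
t: 21.55
tcp_pos: [0.4211, -0.176, 0.1256]
eef_rot: [2.399, 2.027, -0.001]
contact_force: [-0.4, -7.5, 0.2]
finger_gap: 0.01
```

send_rows:
  series:
    - {"tx":0,"ty":0,"tz":-0.6,"rx":0,"ry":0,"rz":0}
    - {"tx":0,"ty":0,"tz":-1.2,"rx":0,"ry":0,"rz":0}
    - {"tx":0,"ty":0,"tz":-1.8,"rx":0,"ry":0,"rz":0}
    - {"tx":0,"ty":0,"tz":-2.4,"rx":0,"ry":0,"rz":0}
    - {"tx":0,"ty":0,"tz":-3,"rx":0,"ry":0,"rz":0}
    - {"tx":0,"ty":0,"tz":-3.5,"rx":0,"ry":0,"rz":0}
    - {"tx":0,"ty":0,"tz":-3.5,"rx":0,"ry":0,"rz":0}
    - {"tx":0,"ty":0,"tz":-3.5,"rx":0,"ry":0,"rz":0}
    - {"tx":0,"ty":0,"tz":-3.5,"rx":0,"ry":0,"rz":0}
    - {"tx":0,"ty":0,"tz":-3.5,"rx":0,"ry":0,"rz":0}
  grip: 0

```text
t: 22.8
tcp_pos: [0.4209, -0.176, 0.1239]
eef_rot: [2.398, 2.027, -0.002]
contact_force: [-3.0, -4.7, 15.5]
finger_gap: 0.0097
```

Contact with the rim is felt (15 N at the tool, bar at 0.135 m). I release and retreat upward.

send_rows:
  series:
    - {"tx":0,"ty":0,"tz":0,"rx":0,"ry":0,"rz":0}
    - {"tx":0,"ty":0,"tz":0,"rx":0,"ry":0,"rz":0}
    - {"tx":0,"ty":0,"tz":0,"rx":0,"ry":0,"rz":0}
    - {"tx":0,"ty":0,"tz":0,"rx":0,"ry":0,"rz":0}
    - {"tx":0,"ty":0,"tz":0,"rx":0,"ry":0,"rz":0}
    - {"tx":0,"ty":0,"tz":10,"rx":0,"ry":0,"rz":0}
    - {"tx":0,"ty":0,"tz":30,"rx":0,"ry":0,"rz":0}
    - {"tx":0,"ty":0,"tz":60,"rx":0,"ry":0,"rz":0}
    - {"tx":0,"ty":0,"tz":100,"rx":0,"ry":0,"rz":0}
    - {"tx":0,"ty":0,"tz":150,"rx":0,"ry":0,"rz":0}
  grip: 40

```text
t: 24.05
tcp_pos: [0.4208, -0.175, 0.2739]
eef_rot: [-2.399, -2.026, 0.0]
contact_force: [0.5, -0.3, -0.2]
finger_gap: 0.0343
```

```bash
python3 - <<'E'
from fit import *
s=observe();print(s["t"],s["tcp_pos"],s["contact_force"],s["finger_gap"])
c=read_camera("side");w=read_camera("wrist")
p=(.5397,-.1957,-.170);print("side bar px pred",[px(c,bp(*p,bar(0,v))).round() for v in(-.065,.065)])
for q in["syringe","tube","bottle","pipette","flap_bar"]:
    print(q,[(round(x["p"],2),x["location"]) for x in outline_of(q,c)[:2]])
save("j",np.hstack([w["img"][:,110:402],c["img"]])[:,:,::-1])
E
```

```text
24.05 [ 0.42076661 -0.17500302  0.27391572] [ 0.50169654 -0.27256238 -0.16647928] 0.03433029571883152
side bar px pred [array([333., 132.]), array([323., 149.])]
syringe []
tube [(0.66, [275.5, 219.0])]
bottle [(0.72, [213.7, 178.0])]
pipette [(0.73, [217.8, 310.2])]
flap_bar [(0.78, [297.1, 134.5])]
```

View pics/j.png

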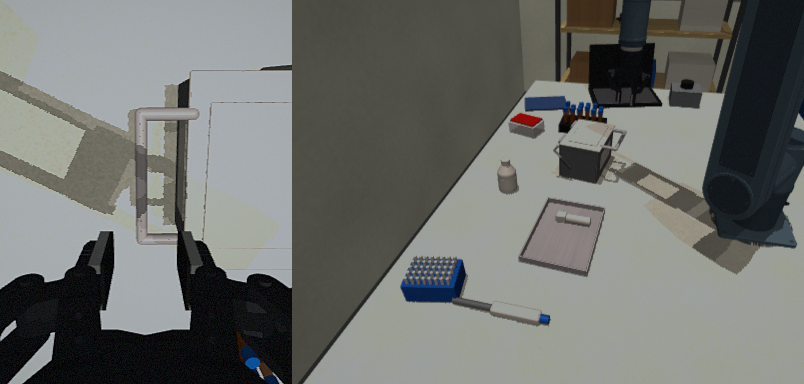

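The flap is closed flat on the bin: in the side half the bar is at about (625,140), as predicted. The tube is still in the tray at (573,217), the bottle and pipette are where they were, and the gripper is clear. I hand in.

```bash
python3 -c "
from station import *
print(close_job())"
```

```text
the job is handed in; nothing more can be done
None
```

The syringe is in the bin and the flap is closed. I gripped the syringe by its barrel, lowered it into the bin and let go. I then held the flap's bar and eased it along its arc at about 0.3 rad/s until it met the rim. There I let go and raised the gripper clear, at about 24 s of the 69 s allowed.

**Last checks:**
- **Syringe:** the wrist view after release showed it on the bin floor, before the flap was closed.
- **Flap:** it lies flat on the bin, and its bar is where I predicted it in the side view.
- **Other things:** the tube is still in the tray. The bottle and pipette read within about 3 pixels of their first side-view positions.
- **Force:** the highest tool reading between moves was about 16 N, when the flap met the rim. The tool touched nothing at the end.

**What disagreed or failed:**
- My first move call was refused for missing keys, so nothing moved.
- The fingers closed to about 22 mm on the 24 mm barrel and 10 mm on the 12 mm bar, but both grips held.
- The bar looked slightly longer in the wrist view than predicted, probably because of its rounded ends.
- A sideways force of up to about 8 N built up while closing the flap, probably from a small error in the bin's measured angle.

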